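# Bank the empty polish bottles in the locked caddy

## Robot

A 6-joint arm with a two-finger parallel gripper is mounted at the origin on the work surface. World frame = base frame: x ahead of the robot, y to its left, z up, the work surface at z = 0. Lengths are in m, angles in rad, forces in N, time in s.
With the tool pointing down it reaches from about 0.35 to 0.85 m from the base axis. Payload 8.1 kg.
Tool frame: the origin (TCP) lies midway between the tips of the shut fingers; the grasp point (between the pads) lies 19 mm behind it (robot.grip_point_offset is the distance from the TCP to the grasp point, in m); z points along the fingers, y is the line along which they close (so a half turn about z gives the same grasp; the last joint's range is limited). The gripper opens to 93 mm and grips with 3 to 60 N. Pads are 15 mm wide; open, the fingers measure 128 mm over their backs; the gripper's body (75 mm by 188 mm) begins 65 mm behind the grasp point.
Start: joints at [1.096, 0.13, 1.488, -0, 1.523, -0.085], TCP at [0.228, 0.555, 0.219] pointing down, gripper open.
Joint ranges: [-2.96, 2.96], [-0.89, 2.26], [0.02, 2.5], [-1.34, 4.48], [0, 2.73], [-2.66, 2.66]. Speed limits (rad/s): [2.39, 2.39, 2.79, 3.14, 3.14, 3.14].

## Interface

Orientations are given as a rotation vector (axis times angle).
In Python, from plant import robot, read_camera, job gives the robot as it stands.
- The arm moves only by the shell command python3 -m inch 'ROWS' [FORCE]. ROWS is JSON, one flat list of numbers, 5 for each row, row after row: the shift along the world's x, y, z in mm, then the turn about the world's z in degrees, then the opening in per cent of the stroke, from 0 (shut) to 100 (fully open). In form: [dx, dy, dz, yaw, hand, dx, dy, dz, yaw, hand, ...]. A call has 1 to 10 rows; each row is the pose to reach, as a shift and turn from the pose commanded when the call began; what a row does not reach only later rows make up. A row lasts 1/12 s, in which the tool goes at most 41.7 mm and 7.16 degrees, less where a joint would pass 70% of its speed; a pose out of reach is approached as far as the arm can. A call with a gripper value outside its range is refused whole. The fingers move at their own pace and stop on an object; FORCE is the grip in N (left out, the last holds). Time passes only in rows, so rows that repeat a pose let the fingers close. It gives the time, the measured TCP pose, the force, the opening and the grip force at its end, in the units of the state.
- robot.read_state(): the state, without advancing time (a new reading comes with each control period).
- read_camera(name): name is "scene" or "top"; returns a dict with "image" (400x640x3 uint8, blue, green, red), "K" (3x3 intrinsics, pixels), "extrinsics" (4x4, takes a point from world to camera coordinates). Camera axes: x right, y down, z forward; pixel columns grow to the right and rows downward; lengths in m; the calibration is good to about 2 mm. A picture is of the moment at which its call begins. There is no depth.
- job.close_job(): hands the job in; it is judged then, once.
The state is a dict: "t": time; "q": joint angles; "dq": joint speeds; "joint_torque": joint torques, N m; "tool_pos": TCP position; "orientation": TCP orientation; "force": force on the tool from outside, world axes, zero at the start; "wrist_torque": the same for the moment, N m; "opening": finger opening in m; "gripper_force": force on a finger pad.
Only numpy, scipy, OpenCV 4.12 (cv2) and the standard library are available. Lean on these libraries where they do the work, as an engineer would, in place of code of your own. Each camera call takes 0.05 s, during which the arm holds its last target. There are 200 camera calls.

## Task

Take the key off its hook, push it fully home in the caddy's lock and turn it clockwise as far as it goes to free the flap; then push every empty polish bottle on the tray down through the sprung flap into the caddy. When all are in and the flap has shut, turn the key back, draw it out and hang it on its hook again. Leave the nail file, cuticle pusher and buffer block where they lie.

Things in the scene. Friction and masses are not known exactly. Their poses are not given: they have to be found in the camera images.
- bottle_a: empty nail-polish bottle of clear glass with a black screw-top lid, standing on the tray, about 45 g; glass body 32 mm in diameter and 36 mm high, then the lid, 16 mm in diameter, up to 80 mm. Origin: centre of the underside, z up through the lid. Absent (None) in some starts.
- bottle_b: empty nail-polish bottle of green glass with a black screw-top lid, standing on the tray, about 45 g; glass body 32 mm in diameter and 36 mm high, then the lid, 16 mm in diameter, up to 80 mm. Origin: centre of the underside, z up through the lid. Absent (None) in some starts.
- bottle_c: empty nail-polish bottle of amber glass with a black screw-top lid, standing on the tray, about 45 g; glass body 32 mm in diameter and 36 mm high, then the lid, 16 mm in diameter, up to 80 mm. Origin: centre of the underside, z up through the lid. Absent (None) in some starts.
- bottle_d: empty nail-polish bottle of pale frosted glass with a black screw-top lid, standing on the tray, about 45 g; glass body 32 mm in diameter and 36 mm high, then the lid, 16 mm in diameter, up to 80 mm. Origin: centre of the underside, z up through the lid. Absent (None) in some starts.
- bottle_e: empty nail-polish bottle of pink glass with a black screw-top lid, standing on the tray, about 45 g; glass body 32 mm in diameter and 36 mm high, then the lid, 16 mm in diameter, up to 80 mm. Origin: centre of the underside, z up through the lid. Absent (None) in some starts.
- key: key, 40 g, hanging upright by its bow's window on the hook, bow square across the wire. Origin: centre of the underside of its round steel collar (36 mm in diameter, 4 mm thick); z up through the flat red bow, y across the bow's width, shank towards -z. It is the same after half a turn about z.
- key_grip (a point): point in the key's bow, 28 mm above the key's origin; axes as the key's. The bow is 28 mm wide (y), 12 mm thick (x), from 4 to 44 mm above the key's origin, with a window through it along x (18 mm wide in y, 12 to 36 mm above the origin). Its two flat narrow sides, at y = -14 and +14 mm, are good to grip.
- key_bit (a point): middle of the key's flag-shaped bit, 24 mm below the key's origin; axes as the key's. The bit is 20 mm along y, 6 mm along x, 12 mm high, at the end of the 6 mm round shank, whose tip is 30 mm below the key's origin.
- hook: hook stand, fixed: dark wooden base 90 x 90 x 12 mm, steel post 12 mm thick and 206 mm high at the stand's x = +55 mm, from which a 6 mm wire arm runs to the stand's -x side (roughly towards the robot). Origin on the table below the key's resting place; x points from the hook's open end to the post, z up.
- hook_seat (a point): top of the wire in the hook's level dip, 195 mm above the table, where the top of the key's window rests (the hanging key's origin is 36 mm below). The dip is 20 mm long; 16 mm out towards -x the wire ends in a tip whose top is 8 mm higher. Lift the key about 12 mm (18 mm at most) and draw it off towards the stand's -x. Axes as hook.
- caddy: green plastic caddy, a closed box 140 mm (x) x 250 mm (y) x 170 mm high, fixed; lock at the +y end and flap at the -y end of its flat top. Origin: centre of its underside, z up. Inside, a chute under the flap slopes down to the +y end, so that bottles topple and slide away under the lock. The white bin front on its -x side is only trim.
- keyhole (a point): centre of the keyhole's mouth, on top of a steel plate 50 x 50 mm raised 4 mm above the caddy's top; axes as the caddy's. The slot is 22.5 mm (y) by 8.5 mm (x), with a lead-in 2.5 mm wide all round. The key goes straight down, its y along the caddy's y, until its collar rests on the plate (key origin at this point, bit below the 14 mm thick plate).
- plug (a joint): angle of the lock's plug, rad: 0 locked, clockwise seen from above to its stop at 1.2. The key turns only when home within 4 mm, and comes out only when turned back to 0. The hidden bolt frees the flap above about 1.0. The key has 0.15 rad of play in it either way; turning takes about 0.03 N m and it stays where it is left.
- flap_centre (a point): centre of the shut flap, level with the caddy's top (170 mm); axes as the caddy's. The grey flap fills an opening 106 mm (x) by 74 mm (y) and is hinged along its -y edge (36 mm from this point). A weak spring holds it shut: about 0.7 N at its middle starts it and 1.5 N opens it right down into the caddy, so a bottle must be pushed, not just set on it.
- flap (a joint): flap angle, rad: 0 shut, up to 1.4 hanging down inside.
- tray: white melamine tray, fixed, 240 mm (x) x 280 mm (y), floor 4 mm thick, rim 12 mm high. Origin: centre of its underside.
- file: glass nail file, 12 x 140 x 4 mm along y, lying on the tray. Origin: centre of its underside. Not to be disturbed.
- pusher: stainless cuticle pusher, a rod 8 mm thick and about 135 mm long along y, lying on the tray. Origin below its middle. Not to be disturbed.
- buffer: grey plastic buffer block, 30 x 90 x 28 mm along y, lying on the sill. Origin: centre of its underside. Not to be disturbed.
There are look-alikes about, which are no part of the job. Leave any blue look-alike of the key alone.

How it is judged:
By the outcome, as a careful person would: the job done as asked, in the order asked, and still so for the second after the job is handed in, with the robot touching nothing.
Of bottle_a, bottle_b, bottle_c, bottle_d, bottle_e only 3 to 5 are there at a start; the rules pass over those that are not, and their reading is None.
At some moment in a run one of bottle_a, bottle_b, bottle_c, bottle_d, bottle_e may be knocked a few centimetres aside while the robot is not near it.
It also fails if it takes over 210 s, if anything falls off the work surface, if the arm or the gripper's body presses on something with over 40 N, if the wrist force passes 120 N, or if a joint passes its speed limit or range.

## Working session

There is one attempt and no reset: what is moved stays moved. The work goes in short steps, Python scripts to look and compute and a shell command to move; the robot and the scene stay as the last step left them, time stands still between calls to the robot, and variables do not carry over. Pictures are saved under pics/ and viewed, at most 14 in all, crops included, and the job is handed in when it is done.

```bash
ls; mkdir -p pics; python3 - <<'E'
from plant import robot, read_camera
import cv2,numpy as np
for n in("scene","top"):
    c=read_camera(n); cv2.imwrite(f"pics/{n}0.png",c["image"]); np.savez(f"{n}.npz",K=c["K"],E=c["extrinsics"])
    print(c["K"].tolist(),np.round(c["extrinsics"],4).tolist())
print(robot.read_state(), robot.grip_point_offset)
E
```

```text
pics
[[485.37503820015576, 0.0, 321.0632956757666], [0.0, 485.37503820015576, 196.89341138009954], [0.0, 0.0, 1.0]] [[0.6781, 0.7349, -0.01, -0.3691], [0.525, -0.494, -0.6931, -0.1857], [-0.5143, 0.4647, -0.7208, 1.3463], [0.0, 0.0, 0.0, 1.0]]
[[399.0349804442495, 0.0, 325.9286927242761], [0.0, 399.0349804442495, 199.31406679052122], [0.0, 0.0, 1.0]] [[-0.0695, -0.9976, 0.0005, 0.0209], [-0.9745, 0.0678, -0.2138, 0.5622], [0.2133, -0.0154, -0.9769, 0.8748], [0.0, 0.0, 0.0, 1.0]]
{'t': 0.1, 'q': array([ 1.09564846e+00,  1.31086309e-01,  1.48916253e+00,  4.63102335e-06,
        1.52298484e+00, -8.54033986e-02]), 'dq': array([ 1.63038859e-05, -2.70685155e-03, -1.28227473e-03, -1.87217896e-03,
        1.11958254e-03, -4.25903984e-04]), 'joint_torque': array([ 7.88151829e-04, -5.61338639e+01, -4.93096876e+01,  7.70261767e-02,
        2.91312870e-02, -9.80267941e-05]), 'tool_pos': array([0.22771898, 0.55456142, 0.21769625]), 'orientation': array([-6.08253126e-01, -3.08167917e+00,  2.47476060e-03]), 'force': array([-0.44442629,  0.56527715,  0.61014569]), 'wrist_torque': array([ 0.03625956, -0.03893871, -0.00476581]), 'gripper_force': 0.0, 'opening': 0.09304216968070007} 0.0188
```

View pics/scene0.png

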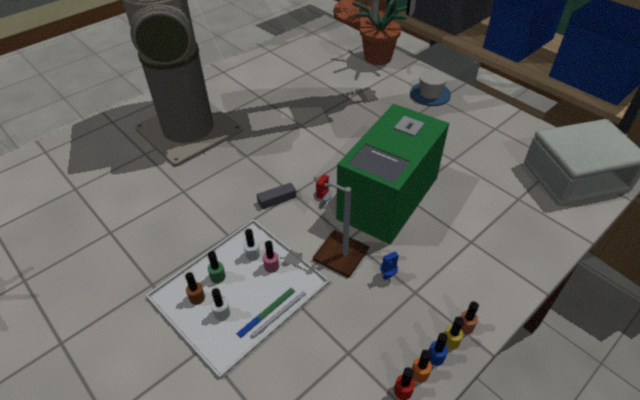

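View pics/top0.png

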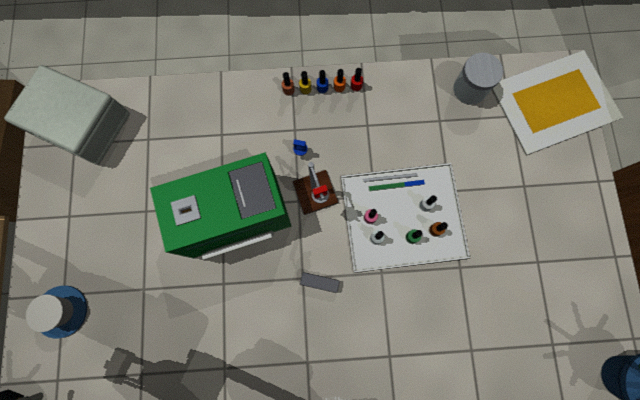

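The scene view shows a green caddy with the flap near (380,160), the plate near (409,126) and the red key at (322,186). Five bottles stand on the tray at (195,290), (216,268), (220,305), (252,245) and (270,258). The top view shows the key at (320,192), the flap at (253,190), the plate at (185,210) and the bottles at (371,216), (378,237), (414,236), (438,229) and (429,203).

```bash
cat > h.py <<'E'
import numpy as np,cv2
C={n:np.load(f"{n}.npz") for n in("scene","top")}
def ray(n,u,v):
    K,E=C[n]["K"],C[n]["E"];R=E[:3,:3];o=-R.T@E[:3,3];d=R.T@np.linalg.solve(K,[u,v,1.]);return o,d
def plane(n,u,v,z):
    o,d=ray(n,u,v);return (o+d*(z-o[2])/d[2])
def tri(p,q):
    (o1,d1),(o2,d2)=ray("scene",*p),ray("top",*q)
    s=np.linalg.lstsq(np.c_[d1,-d2],o2-o1,rcond=None)[0];a,b=o1+s[0]*d1,o2+s[1]*d2
    return (a+b)/2,np.linalg.norm(a-b)
def proj(n,P):
    K,E=C[n]["K"],C[n]["E"];p=K@(E[:3,:3]@np.asarray(P)+E[:3,3]);return p[:2]/p[2]
E
python3 - <<'E'
from h import *
t=cv2.imread("pics/top0.png");s=cv2.imread("pics/scene0.png")
cv2.imwrite("pics/tc.png",cv2.resize(t[140:290,150:350],None,fx=4,fy=4,interpolation=cv2.INTER_CUBIC))
cv2.imwrite("pics/sc.png",cv2.resize(s[95:215,300:460],None,fx=5,fy=5,interpolation=cv2.INTER_CUBIC))
for n,im in(("top",t),("scene",s)):
    h=cv2.cvtColor(im,cv2.COLOR_BGR2HSV)
    x0,x1,y0,y1=(290,345,160,220) if n=="top" else (300,345,165,215)
    m=(((h[...,0]<8)|(h[...,0]>172))&(h[...,1]>170)&(h[...,2]>70)).astype(np.uint8)
    k=np.zeros_like(m);k[y0:y1,x0:x1]=m[y0:y1,x0:x1]
    ys,xs=np.nonzero(k);print(n,len(xs),xs.mean(),ys.mean(),xs.min(),xs.max(),ys.min(),ys.max(),cv2.minAreaRect(np.c_[xs,ys].astype(np.float32)))
    # lids
    d=(im.max(2)<45).astype(np.uint8)
    r=np.zeros_like(d); 
    (a,b,c,e)=(345,460,180,260) if n=="top" else (170,300,220,325)
    r[b*0+c:e,a:b]=d[c:e,a:b]
    for row,cen in list(zip(*cv2.connectedComponentsWithStats(r)[2:]))[1:]:
        if row[4]>15: print("lid",row,cen.round(1))
    g=((h[...,0]>50)&(h[...,0]<75)&(h[...,1]>150)).astype(np.uint8)
    if n=="top": print(np.percentile(h[...,2][g>0],[10,50,90]))
E
```

```text
top 106 320.07547169811323 189.72641509433961 312 330 184 197 ((321.31951904296875, 192.86688232421875), (14.307694435119629, 15.000001907348633), 67.38013458251953)
lid [427 196   9   9  53] [431. 200.]
lid [369 209   7   9  44] [372.1 213.1]
lid [436 223  11   8  63] [441.3 226.5]
lid [430 226   8  10  21] [432.4 232. ]
lid [375 231   8   8  41] [378.7 234.9]
lid [412 230  10   9  58] [416.5 233.9]
lid [406 234   8   9  16] [408.6 239. ]
[ 35. 116. 121.]
scene 95 322.5052631578947 182.55789473684212 317 327 175 194 ((322.0, 184.5), (19.0, 10.0), 90.0)
lid [246 230   8  17  96] [249.4 237.6]
lid [266 241   7  18  96] [268.9 249.5]
lid [208 251  11  19 117] [212.9 260.3]
lid [186 273  11  18 123] [191.1 281.7]
lid [213 274   8   7  19] [216.7 277.4]
lid [212 289  10  18 115] [216.9 297.3]
```

View pics/tc.png

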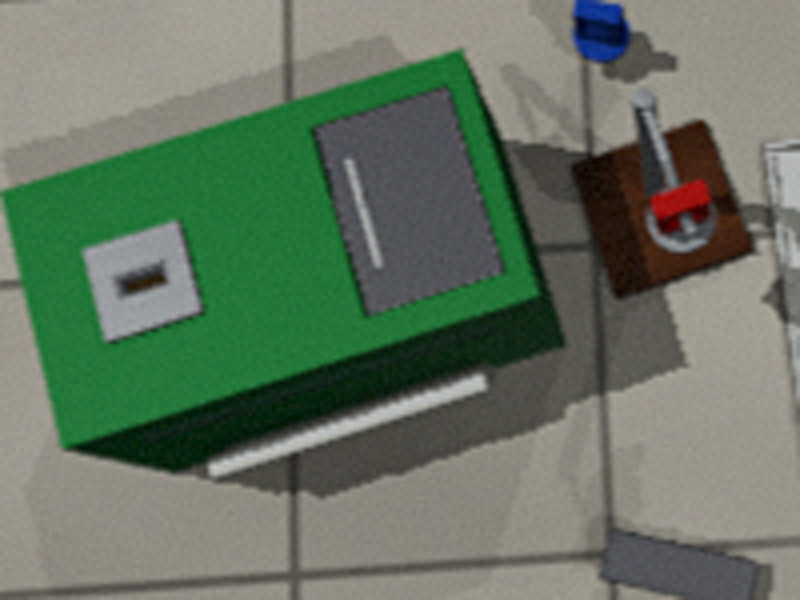

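View pics/sc.png

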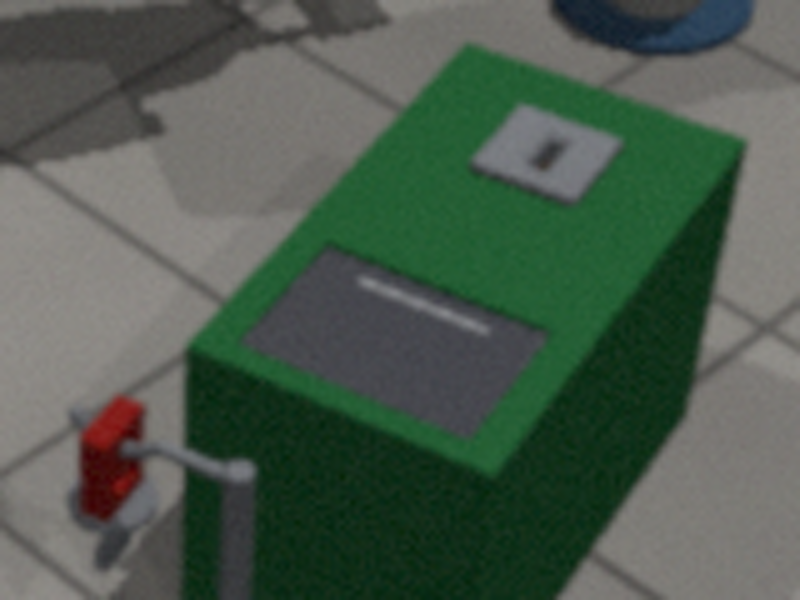

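The crops show the slot at crop (142,280) in the top view and (549,153) in the scene view. The bow hangs with its window on the wire, the post top is at (645,100), and the caddy and flap corners are clear.

```bash
python3 - <<'E'
from h import *
T=lambda x,y:(150+x/4-.4,140+y/4-.4); S=lambda x,y:(300+x/5-.4,95+y/5-.4)
pt=lambda l,z:np.array([plane("top",*T(*p),z) for p in l]); ps=lambda l,z:np.array([plane("scene",*S(*p),z) for p in l])
np.set_printoptions(precision=4,suppress=True)
ang=lambda v:np.degrees(np.arctan2(v[1],v[0]))
A=pt([(5,190),(462,50),(548,297),(66,447)],.17);B=ps([(745,145),(495,475),(188,350),(470,45)],.17)
for n,c in(("top",A),("scene",B)):
    print(n,"caddy",c.mean(0),"yaw of caddy y",ang(c[0]-c[1]),ang(c[3]-c[2]),"x",ang(c[0]-c[3]),ang(c[1]-c[2]),[np.linalg.norm(c[i]-c[i-1]) for i in range(4)])
A=pt([(315,127),(448,88),(503,272),(368,315)],.17);B=ps([(548,330),(470,438),(243,343),(330,245)],.17)
for c in(A,B): print("flap",c.mean(0),ang(c[0]-c[1]))
A=pt([(83,249),(177,221),(203,313),(107,342)],.174);B=ps([(623,145),(575,200),(472,165),(520,105)],.174)
for c in(A,B): print("plate",c.mean(0),ang(c[0]-c[1]))
print("slot",pt([(142,279)],.174),ps([(549,153)],.174),tri(S(549,153),T(142,279)))
print("posttop",pt([(645,98)],.206),ps([(238,468)],.206),tri(S(238,468),T(645,98)))
k=pt([(652,205),(706,185)],.203);print("key top face",k,k.mean(0),ang(k[0]-k[1]))
k=ps([(85,430),(125,400)],.203);print("scene key",k)
print("tip end",pt([(683,235)],.203))
b=pt([(572,170),(706,120),(753,252),(620,298)],.012);print("base",b.mean(0),ang(b[0]-b[1]))
b=ps([(72,412)],.2);print("tip scene",b)
names="frost pink amber clear green".split()
st=[(216.9,297.3),(268.9,249.5),(191.1,281.7),(249.4,237.6),(212.9,260.3)];tt=[(431,200),(372.1,213.1),(441.3,226.5),(378.7,234.9),(416.5,233.9)]
for n,a,b in zip(names,st,tt): print(n,tri(a,b),plane("top",*b,.075))
E
```

```text
top caddy [0.5517 0.2066 0.17  ] yaw of caddy y 104.0460293430263 103.66817770779528 x 13.968812609744374 16.009549931470346 [np.float64(0.13968600160208597), np.float64(0.24704391023494326), np.float64(0.14143133406251504), np.float64(0.2520835336250493)]
scene caddy [0.555  0.2087 0.17  ] yaw of caddy y 104.20797973800832 104.22611617336439 x 13.19830612805628 15.365662680905489 [np.float64(0.13791534210483083), np.float64(0.2450469369767299), np.float64(0.13784284719156967), np.float64(0.2502621631298518)]
flap [0.5701 0.1358 0.17  ] 103.23552898214531
flap [0.5718 0.138  0.17  ] 105.85101484761572
plate [0.5356 0.2718 0.174 ] 103.37257546333514
plate [0.5383 0.272  0.174 ] 102.73900157119404
slot [[0.5366 0.272  0.174 ]] [[0.5387 0.2726 0.174 ]] (array([0.5374, 0.2732, 0.1726]), np.float64(0.0016191555399852318))
posttop [[0.605  0.0093 0.206 ]] [[0.6058 0.0113 0.206 ]] (array([0.6056, 0.0101, 0.2063]), np.float64(0.0020832321899113345))
key top face [[ 0.5503  0.0093  0.203 ]
 [ 0.5586 -0.0182  0.203 ]] [ 0.5544 -0.0045  0.203 ] 106.92372157201892
scene key [[ 0.5502 -0.0141  0.203 ]
 [ 0.5485  0.008   0.203 ]]
tip end [[ 0.5339 -0.0051  0.203 ]]
base [0.5935 0.006  0.012 ] 107.24103264150645
tip scene [[ 0.5372 -0.009   0.2   ]]
frost (array([ 0.5437, -0.2626,  0.0624]), np.float64(0.001769750999351576)) [ 0.5407 -0.2598  0.075 ]
pink (array([ 0.5222, -0.1224,  0.0621]), np.float64(0.0012863993029236)) [ 0.5196 -0.1213  0.075 ]
amber (array([ 0.4801, -0.2787,  0.0609]), np.float64(0.001994542374713143)) [ 0.4778 -0.2754  0.075 ]
clear (array([ 0.4705, -0.1326,  0.0622]), np.float64(0.001510127226339796)) [ 0.4686 -0.1314  0.075 ]
green (array([ 0.4668, -0.2197,  0.0613]), np.float64(0.001378529392593282)) [ 0.4649 -0.2171  0.075 ]
```

```bash
python3 -m inch '[0,0,40,0,60,0,0,80,0,60,20,-35,80,5,60,40,-70,80,10,60,60,-105,80,15,60,80,-140,80,20,60,100,-175,80,25,60,120,-210,80,30,60,140,-245,80,35,60,160,-280,80,39,60]' 20 && python3 -m inch '[20,-35,0,0,60,40,-70,0,0,60,60,-105,0,0,60,80,-140,0,0,60,100,-175,0,0,60,120,-210,0,0,60,140,-245,0,0,60,165,-280,0,0,60,165,-280,0,0,60,165,-280,0,0,60]'
python3 - <<'E'
from h import *
from plant import robot,read_camera
from scipy.spatial.transform import Rotation as R
s=robot.read_state();y=R.from_rotvec(s["orientation"]).as_matrix()
print(s["tool_pos"],np.degrees(np.arctan2(y[1,1],y[0,1])),y[:,2],s["force"])
a=read_camera("top")["image"];b=read_camera("scene")["image"]
p=cv2.resize(b[130:230,270:400],None,fx=4,fy=4,interpolation=2);q=cv2.resize(a[120:220,270:340],None,fx=4,fy=4,interpolation=2)
cv2.imwrite("pics/k1.png",np.hstack([p,q]))
E
```

```text
t: 0.93
tool_pos: [0.3883, 0.2731, 0.2983]
orientation: [0.463, -3.107, 0.0]
force: [1.2, 0.0, 0.2]
opening: 0.0557
gripper_force: 0.0
t: 1.77
tool_pos: [0.5532, -0.007, 0.2972]
orientation: [0.449, -3.107, -0.001]
force: [-0.7, 1.2, 0.1]
opening: 0.0556
gripper_force: 0.0
[ 0.55318516 -0.00702634  0.29719191] 106.45657454298552 [-2.58112794e-03  2.10455932e-04 -9.99996647e-01] [-0.65813519  1.16638945  0.08825672]
```

View pics/k1.png

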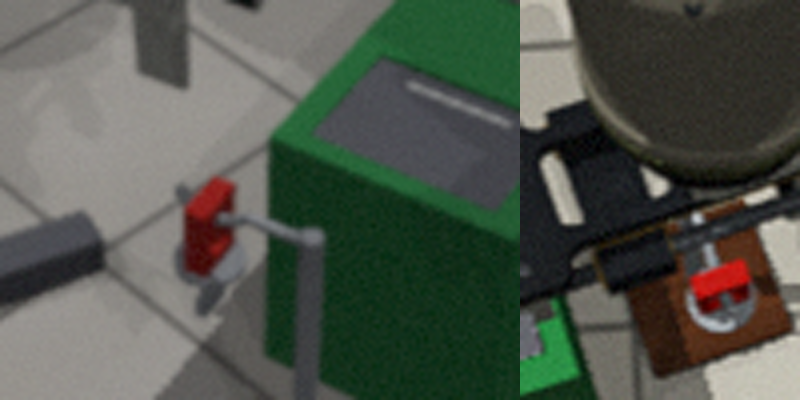

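The crops show the key still hanging on its hook, with the bow's top face at crop (212,198) in the scene view and (720,275) in the top view. The gripper is well above the bow, so I descend and grip.

```bash
python3 -m inch '[0,1,-20,0,60,0,1,-45,0,60,0,1,-70,0,60,0,1,-90,0,60,0,1,-105,0,60,0,1,-115,0,60,0,1,-121,0,60,0,1,-126,0,60,0,1,-126,0,60,0,1,-126,0,60]' 20 && python3 -m inch '[0,0,0,0,45,0,0,0,0,38,0,0,0,0,34,0,0,0,0,30,0,0,0,0,28,0,0,0,0,26,0,0,0,0,24,0,0,0,0,24,0,0,0,0,24,0,0,0,0,24]' 20
python3 - <<'E'
from h import *
from plant import robot,read_camera
print(robot.read_state()["force"])
a=read_camera("top")["image"];b=read_camera("scene")["image"]
p=cv2.resize(b[130:230,270:400],None,fx=4,fy=4,interpolation=2);q=cv2.resize(a[120:220,270:340],None,fx=4,fy=4,interpolation=2)
cv2.imwrite("pics/k2.png",np.hstack([p,q]))
E
```

```text
t: 2.7
tool_pos: [0.5534, -0.0038, 0.1735]
orientation: [-0.456, 3.107, -0.0]
force: [-0.5, -0.3, -0.4]
opening: 0.0559
gripper_force: 0.0
t: 3.53
tool_pos: [0.5531, -0.0041, 0.1728]
orientation: [-0.455, 3.108, -0.0]
force: [0.5, -0.9, 2.4]
opening: 0.0276
gripper_force: 20.0
[ 0.54444143 -0.88298179  2.43357212]
```

View pics/k2.png

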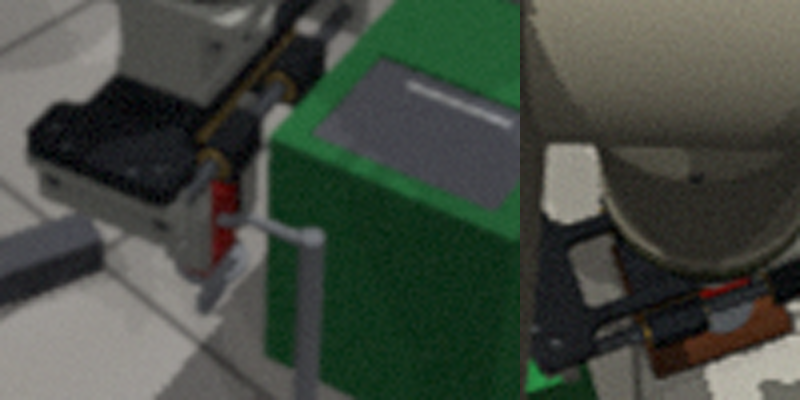

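Both fingers are on the bow (opening 27.6 mm, 20 N) and the key is still upright on the wire. Next I lift it and draw it off.

```bash
python3 -m inch '[0,0,4,0,24,0,0,9,0,24,0,0,13,0,24,0,0,13,0,24,-8,-2.5,13,0,24,-18,-5.5,13,0,24,-30,-9,13,0,24,-45,-13.5,13,0,24,-60,-18,13,0,24,-60,-18,13,0,24]' 30 && python3 -m inch '[0,0,25,0,24,0,0,55,0,24,0,0,83,0,24,0,20,83,-0.5,24,5,45,83,-1,24,10,80,83,-1.5,24,17,115,83,-2,24,24,150,83,-2.4,24,30,180,83,-2.4,24,36,210,83,-2.4,24]' && python3 -m inch '[3,30,0,0,24,6,60,0,0,24,8,80,0,0,24,9,85,0,0,24,9,85,0,0,24,9,85,0,0,24,9,85,0,0,24]'
python3 - <<'E'
from h import *
from plant import robot,read_camera
from scipy.spatial.transform import Rotation as R
s=robot.read_state();y=R.from_rotvec(s["orientation"]).as_matrix()
print(s["tool_pos"],np.degrees(np.arctan2(y[1,1],y[0,1])),s["force"],s["opening"])
a=read_camera("top")["image"];b=read_camera("scene")["image"]
p=cv2.resize(b[60:180,350:450],None,fx=4,fy=4,interpolation=2);q=cv2.resize(a[150:270,150:250],None,fx=4,fy=4,interpolation=2)
cv2.imwrite("pics/k3.png",np.hstack([p,q]))
E
```

```text
t: 4.47
tool_pos: [0.4906, -0.0225, 0.1852]
orientation: [0.454, -3.107, -0.0]
force: [-0.7, -0.7, -1.7]
opening: 0.0277
gripper_force: 30.0
t: 5.3
tool_pos: [0.5292, 0.19, 0.2685]
orientation: [-0.391, 3.117, 0.0]
force: [1.1, 0.6, -1.1]
opening: 0.0279
gripper_force: 30.0
t: 5.88
tool_pos: [0.5381, 0.2719, 0.2686]
orientation: [0.389, -3.117, 0.001]
force: [0.0, -0.4, -1.0]
opening: 0.0274
gripper_force: 30.0
[0.53813413 0.27193978 0.26858601] 104.21430493801145 [ 0.04232304 -0.38399368 -0.97745813] 0.027379821707951533
```

View pics/k3.png

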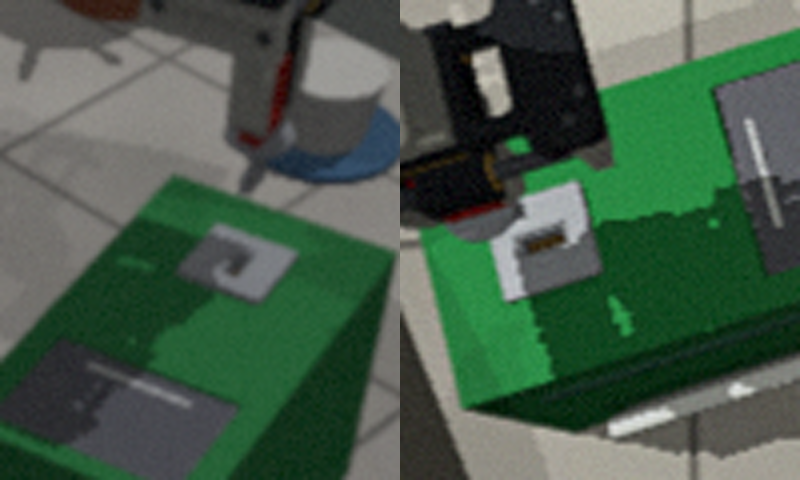

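The key is held upright above the lock: the bit's tip is at crop (248,190) in the scene view. The slot is at (237,262) in the scene view and (545,240) in the top view.

```bash
python3 - <<'E'
from h import *
np.set_printoptions(precision=4,suppress=True)
print("bit bottom proj crop",(proj("scene",[.5381,.2719,.2247])-[350,60]+.4)*4)
S=(350+237/4-.4,60+262/4-.4);T=(150+145/4-.4,150+60-.4)
print(plane("scene",*S,.174),plane("top",*T,.174),tri(S,T))
a=cv2.imread("pics/k3.png")
# dark slot centroid in top crop
im=cv2.imread("pics/top0.png");h=cv2.cvtColor(im,cv2.COLOR_BGR2GRAY)[195:225,172:200]
m=(h<100).astype(np.uint8);print(h[8:24:1,6:22])
E
```

```text
bit bottom proj crop [248.9988 186.3732]
[0.5376 0.272  0.174 ] [0.536  0.2705 0.174 ] (array([0.5368, 0.2716, 0.1733]), np.float64(0.00206069973859047))
[[151 157 155 155 152 155 150 152 157 151 153 154 151 149 154 147]
 [155 154 148 155 151 159 157 156 156 155 155 149 140 144 148 151]
 [156 154 160 154 151 160 155 152 145 147 143 132 102 129 149 156]
 [158 156 157 159 154 151 148 139 126 114  92  83  97 133 152 151]
 [159 154 152 150 134 124 115  92  87  88  71  59  69 120 146 153]
 [145 134 127 110  84  79  85  80  56  48  47  41  62 108 147 157]
 [123  99  89  75  64  56  49  43  43  35  32  31  31  90 146 157]
 [125  87  60  42  40  38  39  38  34  31  38  45  49  82 134 156]
 [132 103  67  39  33  26  34  39  42  48  80  90 109 130 147 152]
 [149 116  75  50  38  44  54  74  91 111 132 149 157 156 155 153]
 [150 118  90  80  80  98 123 136 142 156 157 155 153 157 151 152]
 [156 132 119 138 143 157 159 163 158 155 155 154 153 150 155 155]
 [158 155 152 158 157 161 164 155 154 157 151 157 156 158 153 156]
 [154 154 154 159 151 155 158 148 152 158 156 157 154 154 158 155]
 [153 157 156 157 154 153 157 155 160 153 159 159 156 160 155 157]
 [156 157 157 159 162 158 159 157 158 159 154 157 157 157 164 162]]
```

```bash
python3 -m inch '[-1,0,-15,0,24,-1,0,-30,0,24,-1,0,-42,0,24,-1,0,-48,0,24,-1,0,-51,0,24,-1,0,-54,0,24,-1,0,-57,0,24,-1,0,-60,0,24,-1,0,-60,0,24]' 30; python3 -c "
from plant import robot;s=robot.read_state();print(s['tool_pos'],s['force'],s['wrist_torque'])"
```

```text
t: 6.73
tool_pos: [0.537, 0.273, 0.2084]
orientation: [0.39, -3.117, 0.0]
force: [0.2, -0.2, -1.3]
opening: 0.028
gripper_force: 30.0
[0.53698542 0.27297045 0.20843424] [ 0.18434237 -0.24950556 -1.25048487] [-0.07187965 -0.04617528  0.01710999]
```

```bash
python3 -m inch '[0,0,-4,0,24,0,0,-8,0,24,0,0,-12,0,24,0,0,-16,0,24,0,0,-19,0,24,0,0,-21,0,24,0,0,-22,0,24,0,0,-22,0,24]'; python3 -c "
from plant import robot;s=robot.read_state();print(s['tool_pos'],s['force'],s['wrist_torque'])"
```

```text
t: 7.4
tool_pos: [0.5368, 0.2731, 0.1879]
orientation: [-0.39, 3.117, 0.0]
force: [-4.9, -2.2, 7.7]
opening: 0.0277
gripper_force: 30.0
[0.5368437  0.27314798 0.18791742] [-4.90996882 -2.20626547  7.66521605] [-0.28652785  0.81006868 -0.0514329 ]
```

```bash
python3 -m inch '[-0.5,0,1,-6,24,-0.5,0,1,-13,24,-0.5,0,1,-20,24,-0.5,0,1,-27,24,-0.5,0,1,-34,24,-0.5,0,1,-41,24,-0.5,0,1,-48,24,-0.5,0,1,-54,24,-0.5,0,1,-60,24,-0.5,0,1,-60,24]' && python3 -m inch '[0,0,0,-4,24,0,0,0,-8,24,0,0,0,-10,24,0,0,0,-10,24]'; python3 -c "
from plant import robot;s=robot.read_state();print(s['tool_pos'],s['force'],s['wrist_torque'])"
```

```text
t: 8.23
tool_pos: [0.5372, 0.2725, 0.188]
orientation: [1.228, 2.89, -0.0]
force: [1.9, -3.2, 2.0]
opening: 0.0275
gripper_force: 30.0
t: 8.57
tool_pos: [0.5372, 0.2724, 0.188]
orientation: [1.466, 2.777, -0.0]
force: [3.4, -3.6, 2.1]
opening: 0.0281
gripper_force: 30.0
[0.53720931 0.272382   0.18797163] [ 3.4308981  -3.64977806  2.14263984] [-0.99854731 -0.63052978  0.04499634]
```

```bash
python3 -m inch '[0,0,0,-2,24,0,0,0,-4,24,0,0,0,-6,24,0,0,0,-6,24]' && python3 -c "
from plant import robot;s=robot.read_state();print(s['wrist_torque'])" && python3 -m inch '[0,0,0,-1.5,24,0,0,0,-3,24,0,0,0,-3,24]'; python3 -c "
from plant import robot;s=robot.read_state();print(s['tool_pos'],s['force'],s['wrist_torque'])"
```

```text
t: 8.9
tool_pos: [0.5372, 0.2723, 0.188]
orientation: [1.609, 2.697, -0.0]
force: [2.9, -3.6, 2.4]
opening: 0.028
gripper_force: 30.0
[-1.12465726 -0.67605666  0.0458242 ]
t: 9.15
tool_pos: [0.5372, 0.2722, 0.188]
orientation: [1.678, 2.654, -0.0]
force: [3.0, -4.4, 2.2]
opening: 0.0277
gripper_force: 30.0
[0.53724734 0.27221605 0.18801963] [ 3.04604338 -4.38033413  2.19920415] [-1.24553865 -0.66585159  0.02012001]
```

```bash
for i in 1; do python3 -m inch '[0,0,0,-1.5,24,0,0,0,-3,24,0,0,0,-3,24]' | grep force; done;  python3 -c "
from plant import robot;s=robot.read_state();print(s['force'],s['wrist_torque'])"; python3 -m inch '[0,0,0,-1.5,24,0,0,0,-3,24,0,0,0,-3,24]'|grep orie;  python3 - <<'E'
from h import *
from plant import robot,read_camera
s=robot.read_state();print(s['force'],s['wrist_torque'])
a=read_camera("top")["image"];b=read_camera("scene")["image"]
p=cv2.resize(b[60:180,350:450],None,fx=4,fy=4,interpolation=2);q=cv2.resize(a[150:270,150:250],None,fx=4,fy=4,interpolation=2)
cv2.imwrite("pics/k4.png",np.hstack([p,q]))
E
```

```text
force: [3.5, -5.8, 2.4]
gripper_force: 30.0
[ 3.47394934 -5.79964588  2.43891444] [-1.40033238 -0.5891211   0.27266489]
orientation: [1.814, 2.563, -0.0]
[ 2.3719668  -5.32566322  1.1876986 ] [-1.33453782 -0.53033214  0.57468323]
```

View pics/k4.png

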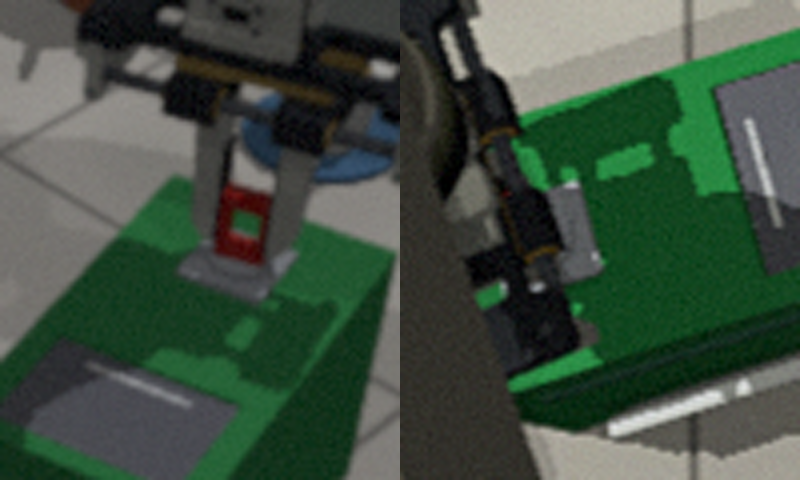

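Torque about z rose to 0.27 and then 0.57 N m, so the plug is at its stop. The picture shows the bow turned and the collar flat on the plate. I ease back, release and rise, then find the bottles again.

```bash
python3 -m inch '[0,0,0,3,24,0,0,0,5,24,0,0,0,5,24,0,0,0,5,60,0,0,0,5,60,0,0,0,5,60,0,0,20,5,60,0,0,50,5,60,0,0,80,0,60,0,0,100,-5,60]'
cat > det.py <<'E'
from h import *
from plant import robot,read_camera
import sys
from scipy.spatial.transform import Rotation as R
np.set_printoptions(precision=4,suppress=True)
def lids():
    out={}
    for n,(a,b,c,e) in(("top",(340,470,165,272)),("scene",(145,330,215,370))):
        im=read_camera(n)["image"];r=np.zeros(im.shape[:2],np.uint8);r[c:e,a:b]=im[c:e,a:b].max(2)<45
        out[n]=[cen for row,cen in list(zip(*cv2.connectedComponentsWithStats(r)[2:]))[1:] if row[4]>15]
        out[n+"im"]=im
    return out
def match(o):
    for p in o["scene"]:
        for q in o["top"]:
            P,e=tri(p,q)
            if e<.004 and .05<P[2]<.075: print("bottle",P,"err",round(e,4))
s=robot.read_state();y=R.from_rotvec(s["orientation"]).as_matrix()
print("tcp",s["tool_pos"],"yaw",np.degrees(np.arctan2(y[1,1],y[0,1])),"F",s["force"],"op",s["opening"],"t",s["t"])
o=lids();match(o)
if len(sys.argv)>1:
    x0,x1,y0,y1=map(int,sys.argv[2:6]);cv2.imwrite("pics/"+sys.argv[1]+".png",np.hstack([cv2.resize(o["sceneim"][:,160:480],(400,500),interpolation=2),cv2.resize(o["topim"][:,150:470],(400,500),interpolation=2)]))
E
python3 det.py
```

```text
t: 10.58
tool_pos: [0.5366, 0.2736, 0.2905]
orientation: [1.931, 2.478, 0.003]
force: [1.6, 0.4, 0.7]
opening: 0.0557
gripper_force: 0.0
tcp [0.5366 0.2736 0.2905] yaw 14.150595067840486 F [1.6269 0.3947 0.7147] op 0.05570543999223403 t 10.5833
bottle [ 0.4704 -0.1326  0.0637] err 0.0015
bottle [ 0.5218 -0.1221  0.0631] err 0.0016
bottle [ 0.4669 -0.2199  0.0619] err 0.0018
bottle [ 0.4802 -0.279   0.0613] err 0.0022
bottle [ 0.5436 -0.2626  0.0626] err 0.0019
```

```bash
python3 -m inch '[-2,-40,0,0,35,-3,-80,0,0,35,-5,-120,0,0,35,-6,-160,0,0,35,-8,-200,0,0,35,-9,-240,0,0,35,-11,-280,0,0,35,-12,-320,0,0,35,-14,-360,0,0,35,-15,-395,0,0,35]' && python3 -m inch '[0,0,-40,0,35,0,0,-80,0,35,0,0,-120,0,35,0,0,-150,0,35,0,0,-175,0,35,0,0,-195,0,35,0,0,-210,0,35,0,0,-222,0,35,0,0,-230,0,35,0,0,-230,0,35]' && python3 -m inch '[0,0,0,0,15,0,0,0,0,10,0,0,0,0,10,0,0,0,0,10]' 15; python3 det.py b1 0 1 0 1
```

```text
t: 11.52
tool_pos: [0.5205, -0.1239, 0.2863]
orientation: [-1.925, -2.481, 0.001]
force: [0.7, 0.4, -0.9]
opening: 0.0327
gripper_force: 0.0
t: 12.35
tool_pos: [0.5199, -0.1213, 0.0553]
orientation: [-1.925, -2.478, 0.002]
force: [0.0, -0.3, -0.9]
opening: 0.0332
gripper_force: 0.0
t: 12.68
tool_pos: [0.5225, -0.1223, 0.0589]
orientation: [1.927, 2.479, 0.001]
force: [0.8, 0.2, 1.8]
opening: 0.0158
gripper_force: 15.0
tcp [ 0.5225 -0.1223  0.0589] yaw 14.276176668794061 F [0.8205 0.1506 1.8075] op 0.015838965553351226 t 12.6833
bottle [ 0.4661 -0.2181  0.0604] err 0.0008
```

View pics/b1.png

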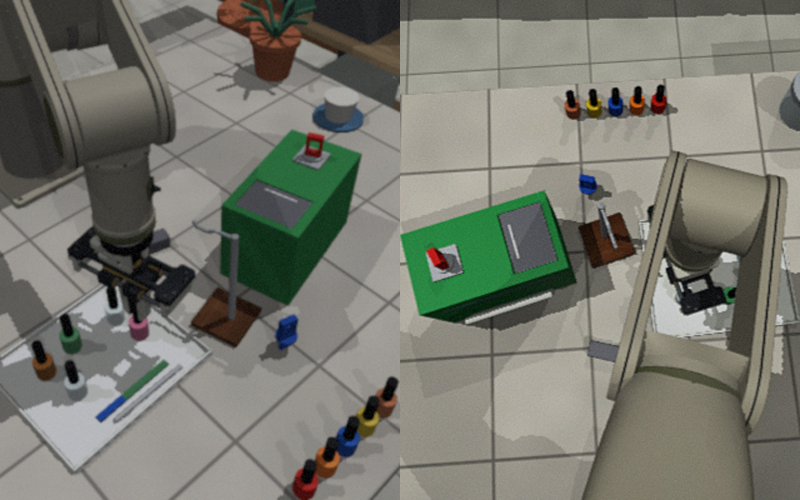

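The pink bottle's lid is between the pads (15.8 mm), the other bottles stand, and the key stands turned in the lock. I carry it to the flap.

```bash
python3 -m inch '[0,0,20,0,10,0,0,60,0,10,0,0,100,0,10,0,0,140,0,10,0,0,180,0,10,0,0,215,0,10,0,0,230,0,10,5,30,230,0,10,12,70,230,0,10,19,110,230,0,10]' 25 && python3 -m inch '[7,40,0,0,10,14,80,0,0,10,20,120,0,0,10,26,150,0,0,10,27,157,0,0,10,27,157,-20,0,10,27,157,-40,0,10,27,157,-52,0,10,27,157,-52,0,10]' && python3 -m inch '[0,0,-8,0,10,0,0,-16,0,10,0,0,-24,0,10,0,0,-32,0,10,0,0,-40,0,10,0,0,-40,0,10]'; python3 det.py
```

```text
t: 13.62
tool_pos: [0.5407, -0.0116, 0.2885]
orientation: [1.931, 2.476, 0.001]
force: [0.3, -1.5, -0.2]
opening: 0.0156
gripper_force: 25.0
t: 14.37
tool_pos: [0.5656, 0.1442, 0.2319]
orientation: [-1.926, -2.477, 0.007]
force: [0.4, 0.2, -1.6]
opening: 0.0152
gripper_force: 25.0
t: 14.87
tool_pos: [0.5666, 0.1449, 0.1935]
orientation: [-1.927, -2.478, 0.003]
force: [-0.9, 2.2, 0.1]
opening: 0.0153
gripper_force: 25.0
tcp [0.5666 0.1449 0.1935] yaw 14.260105422908854 F [-0.8721  2.1569  0.142 ] op 0.01530723589990434 t 14.8667
bottle [ 0.4709 -0.1328  0.0629] err 0.0016
bottle [ 0.4664 -0.2194  0.0623] err 0.0017
bottle [ 0.4801 -0.279   0.0612] err 0.0022
bottle [ 0.5436 -0.2624  0.0627] err 0.0017
```

```bash
python3 -m inch '[0,0,-12,0,10,0,0,-24,0,10,0,0,-36,0,10,0,0,-48,0,10,0,0,-58,0,10,0,0,-58,0,10]'; python3 -m inch '[0,0,-8,0,10,0,0,-16,0,10,0,0,-24,0,10,0,0,-30,0,10,0,0,-30,0,10]'; python3 det.py f1 0 1 0 1
```

```text
t: 15.47
tool_pos: [0.5654, 0.1447, 0.1337]
orientation: [-1.926, -2.477, 0.006]
force: [-0.3, 1.1, -1.7]
opening: 0.0155
gripper_force: 25.0
t: 15.88
tool_pos: [0.567, 0.1454, 0.1065]
orientation: [-1.928, -2.479, 0.0]
force: [-0.9, 3.1, -1.9]
opening: 0.0154
gripper_force: 25.6
tcp [0.567  0.1454 0.1065] yaw 14.272245206072805 F [-0.8662  3.1393 -1.9332] op 0.015426248129465522 t 15.8833
bottle [ 0.471  -0.1332  0.0627] err 0.0013
bottle [ 0.4669 -0.2198  0.0622] err 0.0017
bottle [ 0.4801 -0.279   0.061 ] err 0.0021
bottle [ 0.5435 -0.2624  0.063 ] err 0.0017
```

View pics/f1.png

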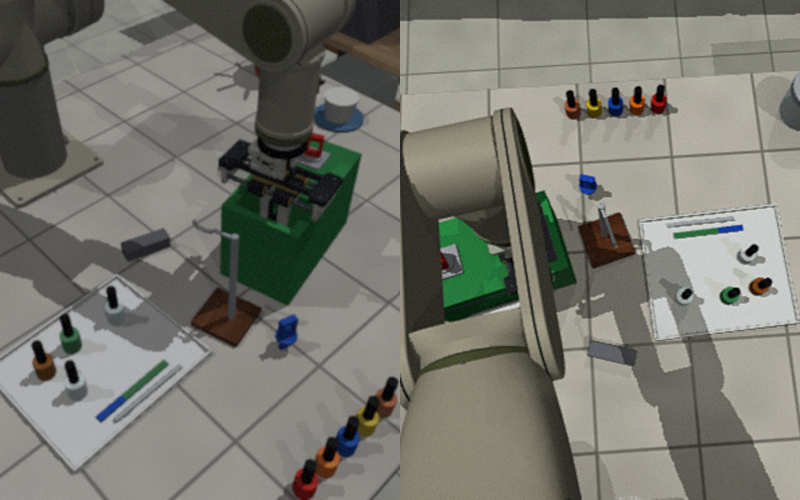

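The gripper is down in the opening with the bottle and the flap is hanging open. I release, rise and check that the flap shuts.

```bash
python3 -m inch '[0,0,0,0,35,0,0,0,0,35,0,0,0,0,35,0,0,0,0,35,0,0,0,0,35]'; python3 -m inch '[0,0,20,0,35,0,0,50,0,35,0,0,85,0,35,0,0,120,0,35,0,0,150,0,35,0,0,182,0,35,-5,-30,182,0,35,-10,-60,182,0,35,-20,-100,182,0,35]'; python3 det.py f2 0 1 0 1
```

```text
t: 16.4
tool_pos: [0.5678, 0.1449, 0.108]
orientation: [1.928, 2.479, 0.001]
force: [-0.6, 0.2, 0.9]
opening: 0.0321
gripper_force: 0.3
t: 17.15
tool_pos: [0.548, 0.0452, 0.2906]
orientation: [1.924, 2.481, 0.002]
force: [1.4, -0.5, -0.9]
opening: 0.0326
gripper_force: 0.0
tcp [0.548  0.0452 0.2906] yaw 14.408154616979038 F [ 1.3858 -0.5202 -0.9116] op 0.032619612956366284 t 17.15
bottle [ 0.4709 -0.1331  0.063 ] err 0.0014
bottle [ 0.4669 -0.2196  0.0632] err 0.0016
bottle [ 0.4802 -0.2789  0.0616] err 0.0021
bottle [ 0.5433 -0.2624  0.0636] err 0.0014
```

View pics/f2.png

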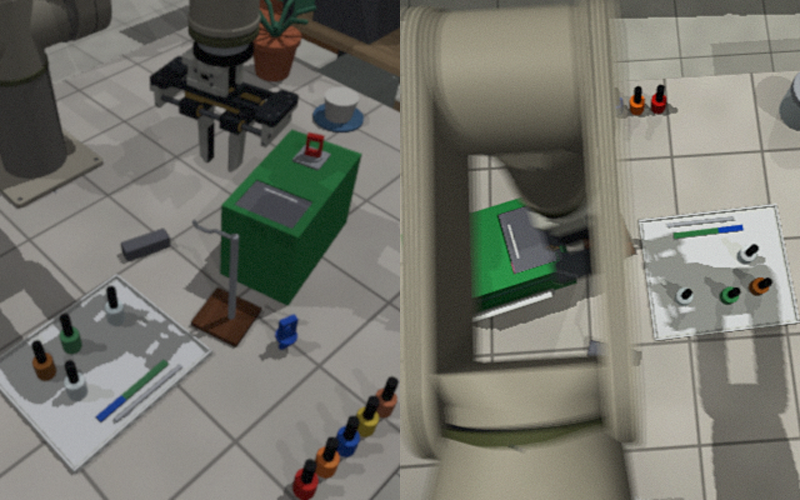

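The flap is shut again and pink is gone. The other four bottles stand, and the key is in place. Next is the clear bottle.

```bash
python3 -m inch '[-15,-36,0,0,35,-30,-72,0,0,35,-46,-108,0,0,35,-62,-144,0,0,35,-77,-178,0,0,35,-77,-178,-30,0,35,-77,-178,-70,0,35,-77,-178,-110,0,35,-77,-178,-140,0,35,-77,-178,-140,0,35]' && python3 -m inch '[0,0,-25,0,35,0,0,-50,0,35,0,0,-70,0,35,0,0,-85,0,35,0,0,-92,0,35,0,0,-92,0,35,0,0,-92,0,15,0,0,-92,0,10,0,0,-92,0,10,0,0,-92,0,10]' 25; python3 -c "
from plant import robot;print(robot.read_state()['force'])"
```

```text
t: 18.08
tool_pos: [0.4661, -0.1312, 0.1425]
orientation: [-1.922, -2.471, 0.005]
force: [-0.8, 0.0, -2.2]
opening: 0.0325
gripper_force: 0.0
t: 18.92
tool_pos: [0.4716, -0.1335, 0.0592]
orientation: [1.927, 2.478, 0.001]
force: [-0.7, -0.5, 4.4]
opening: 0.0157
gripper_force: 25.0
[-0.66908696 -0.46565018  4.39597621]
```

```bash
python3 -m inch '[0,0,20,0,10,0,0,60,0,10,0,0,100,0,10,0,0,140,0,10,0,0,180,0,10,0,0,215,0,10,0,0,230,0,10,12,35,230,0,10,24,70,230,0,10,36,105,230,0,10]' 25 && python3 -m inch '[12,35,0,0,10,25,70,0,0,10,37,105,0,0,10,49,140,0,0,10,61,173,0,0,10,61,173,-20,0,10,61,173,-40,0,10,61,173,-52,0,10,61,173,-52,0,10]' && python3 -m inch '[0,0,-8,0,10,0,0,-16,0,10,0,0,-24,0,10,0,0,-32,0,10,0,0,-44,0,10,0,0,-56,0,10,0,0,-70,0,10,0,0,-84,0,10,0,0,-98,0,10]' && python3 -m inch '[0,0,-8,0,10,0,0,-16,0,10,0,0,-24,0,10,0,0,-30,0,10,0,0,-30,0,10,0,0,-30,0,35,0,0,-30,0,35,0,0,-30,0,35,0,0,-30,0,35,0,0,-30,0,35]' && python3 -m inch '[0,0,20,0,35,0,0,50,0,35,0,0,85,0,35,0,0,120,0,35,0,0,150,0,35,0,0,182,0,35,-5,-30,182,0,35,-10,-60,182,0,35,-20,-100,182,0,35]'
cat >> det.py <<'E'
c=lambda x,y:[.571+x*.97-y*.242,.137+x*.242+y*.97,.17]
poly=np.array([proj("scene",c(x,y)) for x,y in((-48,-32),(48,-32),(48,32),(-48,32))]) if 0 else np.array([proj("scene",c(x/1e3,y/1e3)) for x,y in((-46,-30),(46,-30),(46,30),(-46,30))])
m=np.zeros(o["sceneim"].shape[:2],np.uint8);cv2.fillConvexPoly(m,poly.astype(np.int32),1)
v=o["sceneim"][m>0].astype(float);print("flap BGR",v.mean(0),v.std(0))
E
python3 det.py; python3 - <<'E'
import re
src=open('det.py').read()
E
```

```text
t: 19.75
tool_pos: [0.507, -0.0273, 0.289]
orientation: [1.93, 2.476, 0.002]
force: [0.0, 0.2, -0.6]
opening: 0.0156
gripper_force: 25.0
t: 20.5
tool_pos: [0.5657, 0.1448, 0.2322]
orientation: [-1.926, -2.477, 0.006]
force: [0.2, -0.5, -1.1]
opening: 0.0155
gripper_force: 25.0
t: 21.25
tool_pos: [0.567, 0.145, 0.1358]
orientation: [-1.928, -2.48, 0.001]
force: [-0.0, -0.1, 0.3]
opening: 0.0155
gripper_force: 25.0
t: 22.08
tool_pos: [0.5679, 0.145, 0.1082]
orientation: [1.928, 2.479, 0.001]
force: [-0.2, 0.3, 0.8]
opening: 0.0324
gripper_force: 0.3
t: 22.83
tool_pos: [0.548, 0.0452, 0.2907]
orientation: [1.924, 2.481, 0.003]
force: [0.5, -0.8, -0.6]
opening: 0.0326
gripper_force: 0.0
tcp [0.548  0.0452 0.2907] yaw 14.411757833019577 F [ 0.5493 -0.7536 -0.5911] op 0.03255731347524756 t 22.8333
bottle [ 0.467  -0.2198  0.0633] err 0.0015
bottle [ 0.4802 -0.279   0.0616] err 0.0022
bottle [ 0.5435 -0.2625  0.0634] err 0.0013
flap BGR [80.1772 74.4363 73.4995] [12.3424 12.8864 12.8515]
```

```bash
python3 -m inch '[-11.5,-38,0,0,35,-23,-76,0,0,35,-34.5,-114,0,0,35,-46,-152,0,0,35,-57.5,-190,0,0,35,-69,-228,0,0,35,-80.5,-265,0,0,35,-80.5,-265,-40,0,35,-80.5,-265,-80,0,35,-80.5,-265,-80,0,35]' && python3 -m inch '[0,0,-40,0,35,0,0,-70,0,35,0,0,-100,0,35,0,0,-125,0,35,0,0,-145,0,35,0,0,-152,0,35,0,0,-152,0,35,0,0,-152,0,35]' && python3 -m inch '[0,0,0,0,15,0,0,0,0,10,0,0,0,0,10,0,0,0,0,10]' 25; python3 -c "
from plant import robot;print(robot.read_state()['force'])"
```

```text
t: 23.77
tool_pos: [0.4625, -0.2181, 0.2008]
orientation: [-1.923, -2.468, 0.002]
force: [-1.5, 0.7, -2.5]
opening: 0.0324
gripper_force: 0.0
t: 24.43
tool_pos: [0.4681, -0.2201, 0.0594]
orientation: [1.927, 2.48, 0.0]
force: [1.1, -0.4, 0.5]
opening: 0.0325
gripper_force: 0.0
t: 24.77
tool_pos: [0.4679, -0.2206, 0.0591]
orientation: [1.927, 2.478, 0.0]
force: [0.1, 0.2, 4.4]
opening: 0.0154
gripper_force: 25.0
[0.12773575 0.22245043 4.44340352]
```

```bash
python3 -m inch '[0,0,20,0,10,0,0,60,0,10,0,0,100,0,10,0,0,140,0,10,0,0,180,0,10,0,0,215,0,10,0,0,230,0,10,10,36.5,230,0,10,20,73,230,0,10,30,109.5,230,0,10]' 25 && python3 -m inch '[10,36.5,0,0,10,20,73,0,0,10,30,109.5,0,0,10,40,146,0,0,10,50,182.5,0,0,10,60,219,0,0,10,70.5,255.5,0,0,10,70.5,255.5,-20,0,10,70.5,255.5,-40,0,10,70.5,255.5,-52,0,10]' && python3 -m inch '[0,0,0,0,10,0,0,-8,0,10,0,0,-16,0,10,0,0,-24,0,10,0,0,-32,0,10,0,0,-44,0,10,0,0,-56,0,10,0,0,-70,0,10,0,0,-84,0,10,0,0,-98,0,10]' && python3 -m inch '[0,0,-8,0,10,0,0,-16,0,10,0,0,-24,0,10,0,0,-30,0,10,0,0,-30,0,10,0,0,-30,0,35,0,0,-30,0,35,0,0,-30,0,35,0,0,-30,0,35,0,0,-30,0,35]' && python3 -m inch '[0,0,20,0,35,0,0,50,0,35,0,0,85,0,35,0,0,120,0,35,0,0,150,0,35,0,0,182,0,35,-5,-30,182,0,35,-10,-60,182,0,35,-20,-100,182,0,35]'
python3 det.py
```

```text
t: 25.6
tool_pos: [0.4972, -0.1099, 0.2886]
orientation: [1.93, 2.477, 0.001]
force: [0.3, 0.3, -0.9]
opening: 0.0152
gripper_force: 25.0
t: 26.43
tool_pos: [0.5667, 0.1458, 0.2334]
orientation: [-1.925, -2.48, 0.003]
force: [-0.5, 0.1, -1.9]
opening: 0.0154
gripper_force: 25.0
t: 27.27
tool_pos: [0.567, 0.145, 0.1358]
orientation: [-1.928, -2.479, 0.001]
force: [-1.0, -0.3, -0.7]
opening: 0.0158
gripper_force: 25.0
t: 28.1
tool_pos: [0.5679, 0.145, 0.1082]
orientation: [1.928, 2.479, 0.001]
force: [-0.3, -0.1, 0.2]
opening: 0.0324
gripper_force: 0.3
t: 28.85
tool_pos: [0.548, 0.0452, 0.2907]
orientation: [1.924, 2.481, 0.003]
force: [0.9, -0.5, 0.1]
opening: 0.0326
gripper_force: 0.0
tcp [0.548  0.0452 0.2907] yaw 14.409842043159284 F [ 0.9195 -0.5271  0.1347] op 0.032574384615540075 t 28.85
bottle [ 0.4804 -0.279   0.0619] err 0.0021
bottle [ 0.5435 -0.2624  0.0635] err 0.0014
flap BGR [79.7658 73.972  73.1565] [12.4006 12.9792 12.7921]
```

```bash
python3 -m inch '[-7.5,-36,0,0,35,-15,-72,0,0,35,-22.5,-108,0,0,35,-30,-144,0,0,35,-37.5,-180,0,0,35,-45,-216,0,0,35,-52.5,-252,0,0,35,-60,-288,0,0,35,-67,-324,0,0,35,-67,-324,-40,0,35]' && python3 -m inch '[0,0,-40,0,35,0,0,-80,0,35,0,0,-110,0,35,0,0,-140,0,35,0,0,-165,0,35,0,0,-185,0,35,0,0,-192,0,35,0,0,-192,0,35,0,0,-192,0,35]' && python3 -m inch '[0,0,0,0,15,0,0,0,0,10,0,0,0,0,10,0,0,0,0,10]' 25; python3 -c "
from plant import robot;print(robot.read_state()['force'])"
```

```text
t: 29.78
tool_pos: [0.4824, -0.287, 0.258]
orientation: [1.925, 2.464, -0.003]
force: [2.5, -0.9, 1.2]
opening: 0.0327
gripper_force: 0.0
t: 30.53
tool_pos: [0.481, -0.279, 0.0583]
orientation: [1.928, 2.48, 0.0]
force: [-0.4, -0.4, 0.3]
opening: 0.0323
gripper_force: 0.0
t: 30.87
tool_pos: [0.4814, -0.2797, 0.0592]
orientation: [1.927, 2.478, 0.0]
force: [0.7, -0.0, 4.7]
opening: 0.0154
gripper_force: 25.0
[ 0.71055735 -0.00583534  4.67060721]
```

```bash
python3 -m inch '[0,0,20,0,10,0,0,60,0,10,0,0,100,0,10,0,0,140,0,10,0,0,180,0,10,0,0,215,0,10,0,0,230,0,10,8,38.5,230,0,10,16,77,230,0,10,24,115.5,230,0,10]' 25 && python3 -m inch '[8,38.5,0,0,10,16,77,0,0,10,24,115.5,0,0,10,32,154,0,0,10,40,192.5,0,0,10,48,231,0,0,10,56,270,0,0,10,63,308.5,0,0,10,63,308.5,-20,0,10,63,308.5,-40,0,10]' && python3 -m inch '[0,0,-12,0,10,0,0,-20,0,10,0,0,-28,0,10,0,0,-36,0,10,0,0,-44,0,10,0,0,-56,0,10,0,0,-68,0,10,0,0,-82,0,10,0,0,-96,0,10,0,0,-110,0,10]' && python3 -m inch '[0,0,-8,0,10,0,0,-16,0,10,0,0,-24,0,10,0,0,-30,0,10,0,0,-30,0,10,0,0,-30,0,35,0,0,-30,0,35,0,0,-30,0,35,0,0,-30,0,35,0,0,-30,0,35]' && python3 -m inch '[0,0,20,0,35,0,0,50,0,35,0,0,85,0,35,0,0,120,0,35,0,0,150,0,35,0,0,182,0,35,-5,-30,182,0,35,-10,-60,182,0,35,-20,-100,182,0,35]'
python3 det.py
```

```text
t: 31.7
tool_pos: [0.5046, -0.1628, 0.2886]
orientation: [1.93, 2.477, 0.001]
force: [0.5, 1.1, -0.6]
opening: 0.0154
gripper_force: 25.0
t: 32.53
tool_pos: [0.5684, 0.1479, 0.2489]
orientation: [1.922, 2.482, 0.004]
force: [-0.3, -1.3, -1.0]
opening: 0.0157
gripper_force: 25.0
t: 33.37
tool_pos: [0.5672, 0.145, 0.1362]
orientation: [-1.928, -2.48, 0.0]
force: [-0.2, 1.1, -0.4]
opening: 0.0154
gripper_force: 25.0
t: 34.2
tool_pos: [0.5679, 0.145, 0.1083]
orientation: [1.928, 2.479, 0.001]
force: [-0.6, -0.7, 0.8]
opening: 0.0325
gripper_force: 0.3
t: 34.95
tool_pos: [0.548, 0.0452, 0.2907]
orientation: [1.924, 2.481, 0.003]
force: [0.6, -1.3, -0.2]
opening: 0.0323
gripper_force: 0.0
tcp [0.548  0.0452 0.2907] yaw 14.40969616260339 F [ 0.6451 -1.315  -0.2401] op 0.03231270292462114 t 34.95
bottle [ 0.5434 -0.2623  0.0633] err 0.0014
flap BGR [79.4021 73.7036 72.7368] [12.4063 12.9272 12.8301]
```

```bash
python3 -m inch '[0,-38.5,0,0,35,-1,-77,0,0,35,-1,-115.5,0,0,35,-2,-154,0,0,35,-2,-192.5,0,0,35,-3,-231,0,0,35,-3,-269.5,0,0,35,-4,-307.5,0,0,35,-4,-307.5,-20,0,35,-4,-307.5,-40,0,35]' && python3 -m inch '[0,0,-40,0,35,0,0,-80,0,35,0,0,-110,0,35,0,0,-140,0,35,0,0,-165,0,35,0,0,-185,0,35,0,0,-192,0,35,0,0,-192,0,35,0,0,-192,0,35]' && python3 -m inch '[0,0,0,0,15,0,0,0,0,10,0,0,0,0,10,0,0,0,0,10]' 25; python3 -c "
from plant import robot;print(robot.read_state()['force'])"
```

```text
t: 35.88
tool_pos: [0.544, -0.2653, 0.2505]
orientation: [1.931, 2.474, 0.0]
force: [-0.1, -0.0, -0.8]
opening: 0.0322
gripper_force: 0.0
t: 36.63
tool_pos: [0.544, -0.2625, 0.0583]
orientation: [1.928, 2.48, 0.0]
force: [-0.2, -0.6, -0.4]
opening: 0.0327
gripper_force: 0.0
t: 36.97
tool_pos: [0.5445, -0.2631, 0.0593]
orientation: [1.927, 2.478, 0.001]
force: [-0.8, -0.4, 5.6]
opening: 0.0154
gripper_force: 25.0
[-0.79934637 -0.4383069   5.5857132 ]
```

```bash
python3 -m inch '[0,0,20,0,10,0,0,60,0,10,0,0,100,0,10,0,0,140,0,10,0,0,180,0,10,0,0,215,0,10,0,0,232,0,10,-6,38,235,0,10,-12,76,235,0,10,-18,114,235,0,10]' 25 && python3 -m inch '[-3,37,0,0,10,-3,74,0,0,10,3,111,0,0,10,12,148,0,0,10,21,185,0,0,10,30,222,0,0,10,38,259,0,0,10,42,293.5,0,0,10,42,293.5,-25,0,10,42,293.5,-45,0,10]' && python3 -m inch '[0,0,-12,0,10,0,0,-20,0,10,0,0,-28,0,10,0,0,-36,0,10,0,0,-44,0,10,0,0,-56,0,10,0,0,-68,0,10,0,0,-82,0,10,0,0,-96,0,10,0,0,-110,0,10]' && python3 -m inch '[0,0,-8,0,10,0,0,-16,0,10,0,0,-24,0,10,0,0,-30,0,10,0,0,-30,0,10,0,0,-30,0,35,0,0,-30,0,35,0,0,-30,0,35,0,0,-30,0,35,0,0,-30,0,35]' && python3 -m inch '[0,0,20,0,35,0,0,50,0,35,0,0,85,0,35,0,0,120,0,35,0,0,150,0,35,0,0,182,0,35,-5,-30,182,0,35,-10,-60,182,0,35,-20,-100,182,0,35,-20,-100,182,0,35]'
python3 det.py f5 0 1 0 1
```

```text
t: 37.8
tool_pos: [0.5253, -0.1479, 0.2936]
orientation: [1.93, 2.477, 0.001]
force: [0.7, 0.8, 0.4]
opening: 0.0152
gripper_force: 25.0
t: 38.63
tool_pos: [0.5681, 0.1476, 0.2482]
orientation: [1.923, 2.482, 0.004]
force: [-0.7, -0.3, -1.0]
opening: 0.0154
gripper_force: 25.0
t: 39.47
tool_pos: [0.5672, 0.145, 0.1362]
orientation: [-1.928, -2.48, 0.0]
force: [-0.1, -0.3, 0.9]
opening: 0.0152
gripper_force: 25.0
t: 40.3
tool_pos: [0.5671, 0.145, 0.1071]
orientation: [-1.928, -2.48, 0.001]
force: [-0.2, -0.0, -0.3]
opening: 0.0323
gripper_force: 0.3
t: 41.13
tool_pos: [0.5465, 0.0395, 0.2896]
orientation: [1.932, 2.475, -0.004]
force: [-1.9, 0.6, -0.3]
opening: 0.0326
gripper_force: 0.0
tcp [0.5465 0.0395 0.2896] yaw 14.041065146395587 F [-1.8765  0.5605 -0.2693] op 0.032641334778110515 t 41.1333
flap BGR [78.743  73.1358 72.2249] [11.3909 12.0993 11.9858]
```

View pics/f5.png

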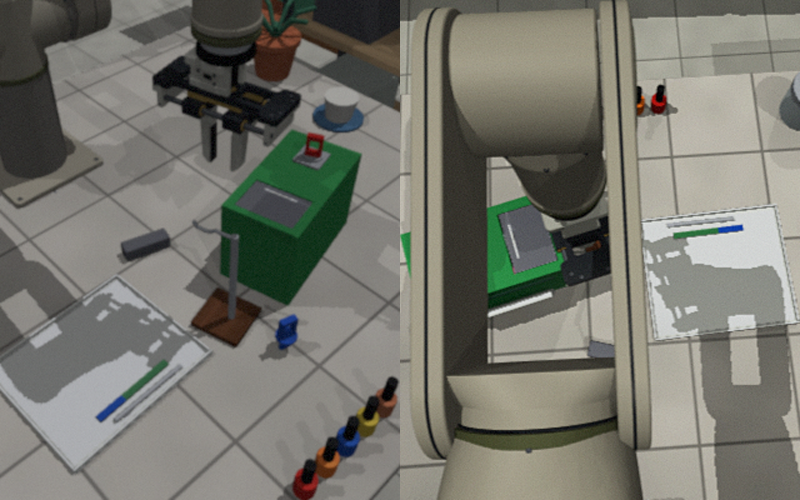

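The tray is empty of bottles and the flap is shut. The file, pusher and buffer are undisturbed, and the key is in the lock. I go back to the key.

```bash
python3 -m inch '[-2,38,0,3,60,-4,76,0,6,60,-6,114,0,10,60,-8,152,0,10.5,60,-9,190,0,10.5,60,-11,228,0,10.5,60,-11,228,0,10.5,60,-11,228,-20,10.5,60,-11,228,-45,10.5,60,-11,228,-65,10.5,60]' && python3 -m inch '[0,0,-15,0,60,0,0,-26,0,60,0,0,-33,0,60,0,0,-37,0,60,0,0,-37,0,60,0,0,-37,0,40,0,0,-37,0,28,0,0,-37,0,24,0,0,-37,0,24,0,0,-37,0,24]' 30; python3 -c "
from plant import robot;s=robot.read_state();print(s['tool_pos'],s['force'],s['wrist_torque'],s['opening'])"
```

```text
t: 42.07
tool_pos: [0.5358, 0.2747, 0.223]
orientation: [-1.69, -2.648, 0.0]
force: [0.5, -0.3, 0.4]
opening: 0.0557
gripper_force: 0.0
t: 42.9
tool_pos: [0.5368, 0.273, 0.1883]
orientation: [1.693, 2.646, 0.001]
force: [1.5, -0.4, 2.5]
opening: 0.028
gripper_force: 30.0
[0.53681739 0.27303803 0.18828011] [ 1.52306433 -0.39153385  2.46408131] [-0.04249194 -0.1296905   0.06522997] 0.028002515582756012
```

Gripped cleanly. Turning back counter-clockwise.

```bash
python3 -m inch '[0,0,0,7,24,0,0,0,14,24,0,0,0,21,24,0,0,0,28,24,0,0,0,35,24,0,0,0,42,24,0,0,0,49,24,0,0,0,56,24,0,0,0,63,24,0,0,0,70,24]' 30 && python3 -m inch '[0,0,0,5,24,0,0,0,10,24,0,0,0,13,24,0,0,0,13,24]'; python3 -c "
from plant import robot;s=robot.read_state();print(s['tool_pos'],s['force'],s['wrist_torque'])"; python3 -m inch '[0,0,0,2,24,0,0,0,3,24,0,0,0,3,24]'|grep orie;python3 -c "
from plant import robot;s=robot.read_state();print(s['tool_pos'],s['force'],s['wrist_torque'])"
```

```text
t: 43.73
tool_pos: [0.5359, 0.273, 0.1882]
orientation: [0.14, -3.137, -0.0]
force: [-4.7, -1.7, 4.2]
opening: 0.0278
gripper_force: 30.0
t: 44.07
tool_pos: [0.5357, 0.2729, 0.1882]
orientation: [0.491, -3.102, 0.0]
force: [-4.8, -1.0, 4.2]
opening: 0.0278
gripper_force: 30.0
[0.5357424  0.27292301 0.18816099] [-4.84640572 -0.98316442  4.19384088] [-0.23314668  1.10684807  0.00294782]
orientation: [0.568, -3.088, -0.0]
[0.53572365 0.27292922 0.18815697] [-4.97667995 -1.49786868  4.34710445] [-0.24595827  1.19194192 -0.06568176]
```

```bash
python3 -m inch '[0,0,0,2,24,0,0,0,3,24,0,0,0,3,24]'|grep orie;python3 -c "
from plant import robot;s=robot.read_state();print(s['force'],s['wrist_torque'])";python3 -m inch '[0,0,0,1,24,0,0,0,2,24,0,0,0,2,24]'|grep orie;python3 -c "
from plant import robot;s=robot.read_state();print(s['force'],s['wrist_torque'])"
```

```text
orientation: [0.648, -3.072, 0.0]
[-5.92155669 -1.3212021   5.50490297] [-0.37588898  1.3540795  -0.08176261]
orientation: [0.701, -3.06, 0.0]
[-4.59144794 -1.26872531  5.29356496] [-0.30177833  1.3488424  -0.24906477]
```

```bash
python3 -m inch '[-0.5,0,0,-5,24,-1,0,0,-11,24,-1,0,0,-11,24,-1,0,0,-11,24]';python3 -c "
from plant import robot;s=robot.read_state();print(s['force'],s['wrist_torque'])";python3 -m inch '[0,0,2,0,24,0,0,4,0,24,0,0,6,0,24,0,0,6,0,24]';python3 -c "
from plant import robot;s=robot.read_state();print(s['force'],s['wrist_torque'])"
```

```text
t: 45.15
tool_pos: [0.5357, 0.2731, 0.1882]
orientation: [-0.408, 3.114, 0.0]
force: [-1.1, -0.8, 3.5]
opening: 0.0276
gripper_force: 30.0
[-1.14243257 -0.75146599  3.45746351] [-0.09319328  0.21737105 -0.0306492 ]
t: 45.48
tool_pos: [0.5356, 0.2728, 0.1939]
orientation: [-0.405, 3.115, -0.001]
force: [-0.1, -0.5, 0.3]
opening: 0.0279
gripper_force: 30.0
[-0.14930619 -0.53644045  0.3039282 ] [-0.15197453  0.03013041 -0.0259812 ]
```

```bash
python3 -m inch '[0,0,4,0,24,0,0,8,0,24,0,0,12,0,24,0,0,16,0,24,0,0,16,0,24]';python3 -c "
from plant import robot;s=robot.read_state();print(s['force'],s['wrist_torque'])"; python3 -m inch '[0,0,5,0,24,0,0,12,0,24,0,0,25,0,24,0,0,50,0,24,0,0,70,0,24,0,0,78,0,24,0,0,78,0,24,0,0,78,0,24]'; python3 - <<'E'
from h import *
from plant import robot,read_camera
s=robot.read_state();print(s["tool_pos"],s["force"],s["opening"])
b=read_camera("scene")["image"];a=read_camera("top")["image"]
h=cv2.cvtColor(b,cv2.COLOR_BGR2HSV);
# crops: key in hand, hook in scene and top
f=lambda im,x,y,w,k:cv2.resize(im[y:y+w,x:x+w],(k,k),interpolation=2)
cv2.imwrite("pics/k6.png",np.hstack([f(b,360,30,100,400),f(b,300,160,80,400)]))
cv2.imwrite("pics/k6top.png",f(a,280,140,80,400))
E
```

```text
t: 45.9
tool_pos: [0.536, 0.2729, 0.211]
orientation: [-0.404, 3.114, -0.0]
force: [0.6, -3.0, 2.3]
opening: 0.0277
gripper_force: 30.0
[ 0.59628995 -2.95254156  2.2933764 ] [-0.54814975 -0.04178031 -0.00108042]
t: 46.57
tool_pos: [0.5357, 0.2733, 0.2881]
orientation: [-0.404, 3.114, 0.001]
force: [0.4, -0.2, -0.1]
opening: 0.0278
gripper_force: 30.0
[0.53570897 0.2732914  0.2881207 ] [ 0.42163925 -0.15528014 -0.14674189] 0.02778730525353413
```

View pics/k6.png

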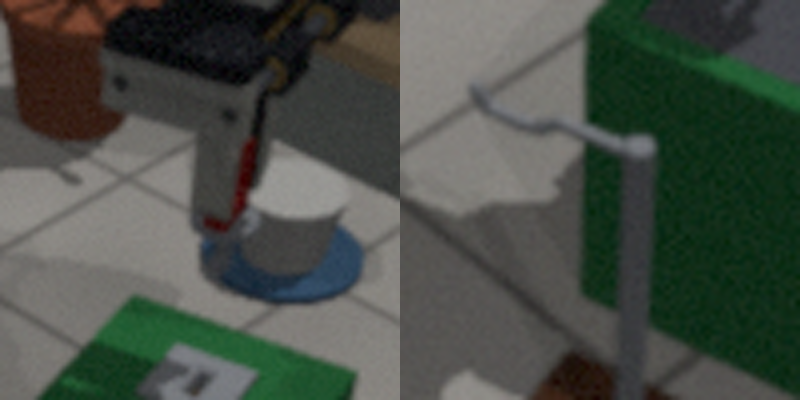

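The key is out of the lock and held upright in the fingers. The bare hook is clear, with its dip at crop (530,123) and its tip at (478,92). I carry the key to the standoff before the hook's open end.

```bash
python3 -m inch '[-5.5,-37,0,0,24,-11,-74,0,0.5,24,-16,-111,0,1,24,-21,-148,0,1.6,24,-26.5,-185,0,1.6,24,-32,-222,0,1.6,24,-37,-259,0,1.6,24,-42.5,-295,0,1.6,24,-42.5,-295,-20,1.6,24,-42.5,-295,-45,1.6,24]' 30 && python3 -m inch '[0,0,-20,0,24,0,0,-35,0,24,0,0,-45,0,24,0,0,-52,0,24,0,0,-56,0,24,0,0,-56,0,24,0,0,-56,0,24,0,0,-56,0,24]'; python3 - <<'E'
from h import *
from plant import robot,read_camera
from scipy.spatial.transform import Rotation as R
s=robot.read_state();y=R.from_rotvec(s["orientation"]).as_matrix()
print(s["tool_pos"],np.degrees(np.arctan2(y[1,1],y[0,1])),s["force"])
b=read_camera("scene")["image"];cv2.imwrite("pics/k7.png",cv2.resize(b[140:220,260:380],(780,520),interpolation=2))
seat=lambda d:np.array([.553+d*.958,-.0045+d*.285,.159])
for z in (.159+.024,): print("window centre at standoff",(proj("scene",[s["tool_pos"][0],s["tool_pos"][1],s["tool_pos"][2]-.0142+.024])-[260,140]+.4)*6.5)
print("seat wire top",(proj("scene",[.553,-.0045,.195])-[260,140]+.4)*6.5,"tip",(proj("scene",[.553-.026*.958,-.0045-.026*.285,.203])-[260,140]+.4)*6.5)
E
```

```text
t: 47.5
tool_pos: [0.4934, -0.0244, 0.243]
orientation: [-0.44, 3.108, -0.002]
force: [-0.3, 0.0, -1.3]
opening: 0.0278
gripper_force: 30.0
t: 48.17
tool_pos: [0.4936, -0.022, 0.1877]
orientation: [-0.447, 3.108, -0.001]
force: [0.3, 1.0, 0.8]
opening: 0.0279
gripper_force: 30.0
[ 0.49364174 -0.02198721  0.18771258] 106.37698495070335 [0.27392165 1.01598788 0.76112245]
window centre at standoff [223.42993695 196.02938195]
seat wire top [401.83131241 275.37106849] tip [325.18567341 224.59882984]
```

View pics/k7.png

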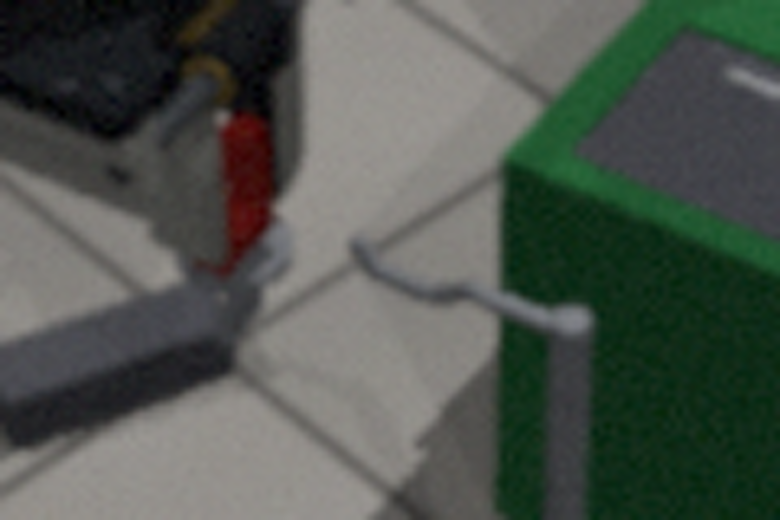

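The key is upright at the standoff with its bow facing the wire. The wire tip is at crop (358,240) and the dip near (415,282), which matches the planned line. I slide it on.

```bash
python3 -m inch '[8,2.5,0,0,24,18,5.5,0,0,24,28,8.5,0,0,24,36,11,0,0,24,42,12.5,0,0,24,42,12.5,0,0,24]'; python3 -m inch '[6,2,0,0,24,12,4,0,0,24,18,5.5,0,0,24,18,5.5,0,0,24,18,5.5,0,0,24]'; python3 -c "
from plant import robot;s=robot.read_state();print(s['force'],s['wrist_torque'])"
```

```text
t: 48.72
tool_pos: [0.5361, -0.0091, 0.1868]
orientation: [-0.448, 3.109, -0.0]
force: [-0.4, 0.9, 0.2]
opening: 0.0277
gripper_force: 30.0
t: 49.13
tool_pos: [0.5532, -0.0039, 0.1866]
orientation: [0.447, -3.109, -0.0]
force: [1.0, 0.3, -0.2]
opening: 0.0277
gripper_force: 30.0
[ 1.02548873  0.28082691 -0.22948902] [0.02369755 0.04428655 0.02599167]
```

```bash
python3 -m inch '[0,0,-4,0,24,0,0,-8,0,24,0,0,-11,0,24,0,0,-12,0,24,0,0,-12,0,24]'; python3 -c "
from plant import robot;s=robot.read_state();print(s['force'],s['wrist_torque'])";python3 -m inch '[0,0,-0.7,0,24,0,0,-1.4,0,24,0,0,-1.4,0,24,0,0,-1.4,0,24]'; python3 -c "
from plant import robot;s=robot.read_state();print(s['force'],s['wrist_torque'])"
```

```text
t: 49.55
tool_pos: [0.5524, -0.004, 0.1739]
orientation: [0.447, -3.108, -0.0]
force: [0.7, 1.4, -0.7]
opening: 0.0279
gripper_force: 30.0
[ 0.74052501  1.35998991 -0.67849723] [ 0.03752595 -0.00521668 -0.00477508]
t: 49.88
tool_pos: [0.553, -0.004, 0.1733]
orientation: [-0.447, 3.109, -0.0]
force: [0.6, -0.3, 0.4]
opening: 0.0274
gripper_force: 30.0
[ 0.62558409 -0.30354905  0.3867932 ] [0.07070932 0.05095088 0.04242461]
```

```bash
python3 -m inch '[0,0,-0.5,0,24,0,0,-1,0,24,0,0,-1,0,24]'; python3 -c "
from plant import robot;s=robot.read_state();print(s['force'],s['wrist_torque'])"
```

```text
t: 50.13
tool_pos: [0.5532, -0.004, 0.1729]
orientation: [-0.447, 3.109, -0.0]
force: [-2.8, -0.9, 4.0]
opening: 0.0275
gripper_force: 30.0
[-2.82018571 -0.87756116  3.96289402] [0.07510165 0.38555748 0.01805518]
```

Contact with the seat. I release gently.

```bash
python3 -m inch '[0,0,0.4,0,24,0,0,0.4,0,24,0,0,0.4,0,24]' 5; python3 -m inch '[0,0,0,0,33,0,0,0,0,37,0,0,0,0,42,0,0,0,0,48,0,0,0,0,55,0,0,0,0,60,0,0,0,0,60,0,0,0,0,60,0,0,0,0,60]'; python3 -m inch '[0,0,5,0,60,0,0,12,0,60,0,0,20,0,60,0,0,32,0,60,0,0,50,0,60,0,0,75,0,60,0,0,105,0,60,0,0,135,0,60]' && python3 -m inch '[-15,35,0,0,60,-30,70,0,0,60,-45,105,0,0,60,-60,140,0,0,60,-75,175,0,0,60,-90,210,0,0,60,-90,210,0,0,60,-90,210,0,0,60,-90,210,0,0,60,-90,210,0,0,60]'
python3 - <<'E'
from h import *
from plant import robot,read_camera
s=robot.read_state();print(s["t"],s["tool_pos"],s["force"])
for n,(x0,x1,y0,y1) in(("top",(290,345,160,220)),("scene",(300,345,165,215))):
    im=read_camera(n)["image"];cv2.imwrite(f"pics/end_{n}.png",im)
    for lab,I in(("start",cv2.imread(f"pics/{n}0.png")),("now",im)):
        h=cv2.cvtColor(I,cv2.COLOR_BGR2HSV);m=(((h[...,0]<8)|(h[...,0]>172))&(h[...,1]>170)&(h[...,2]>70))[y0:y1,x0:x1]
        ys,xs=np.nonzero(m);print(n,lab,len(xs),xs.mean()+x0,ys.mean()+y0,xs.min()+x0,xs.max()+x0,ys.min()+y0,ys.max()+y0)
E
python3 det.py
```

```text
t: 50.38
tool_pos: [0.5533, -0.004, 0.1729]
orientation: [-0.447, 3.109, -0.0]
force: [1.4, 0.5, 3.6]
opening: 0.0283
gripper_force: 5.0
t: 51.13
tool_pos: [0.553, -0.004, 0.1726]
orientation: [0.447, -3.11, -0.0]
force: [0.5, 0.1, 0.0]
opening: 0.0557
gripper_force: 0.0
t: 51.8
tool_pos: [0.5527, -0.004, 0.3099]
orientation: [-0.447, 3.109, -0.0]
force: [1.0, 0.7, 0.2]
opening: 0.0557
gripper_force: 0.0
t: 52.63
tool_pos: [0.4636, 0.205, 0.3083]
orientation: [-0.445, 3.109, -0.0]
force: [0.1, 0.0, 0.6]
opening: 0.0558
gripper_force: 0.0
52.6333 [0.46357332 0.20503885 0.30825024] [0.08478148 0.0458456  0.60027837]
top start 106 320.07547169811323 189.72641509433961 312 330 184 197
top now 107 319.1121495327103 189.6355140186916 311 326 184 196
scene start 95 322.5052631578947 182.55789473684212 317 327 175 194
scene now 89 323.12359550561797 182.91011235955057 318 327 175 194
tcp [0.4636 0.2048 0.3078] yaw 106.25011286537365 F [ 0.2889 -0.0318 -0.7215] op 0.05582522282090947 t 52.7333
flap BGR [80.2819 74.4922 73.5005] [10.2577 10.7395 10.6637]
```

The key hangs where it started in both views, the flap is shut and the arm is clear, so I hand in.

```bash
python3 -m inch '[0,0,0,0,60,0,0,0,0,60,0,0,0,0,60,0,0,0,0,60]' >/dev/null; python3 -c "
from plant import job;print(job.close_job())"
```

```text
the job is handed in; nothing more can be done
None
```

The job is handed in at about 53 s on the robot's clock: all five bottles went through the flap, the flap is shut, the key hangs on its hook again, and the other items were left alone; the hand-in call returned no verdict.

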